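# Shut and latch the mixer's rack gate

## Task

The gate of the tube mixer stands open. Take the latch bar by its yellow tab, lift it over the red catch, swing the gate shut against its spring buffer and let the bar drop back behind the catch, so that the gate stays latched when you let go. Press gently, no harder than about 20 N at the tab and just far enough for the bar to get behind the catch, never force the bar down on the catch, and leave the racks, the pipette and the bottle where they are.

Things in the scene. Friction and masses are not known exactly. Their poses are not given: they have to be found in the camera images.
- mixer: White bench mixer, 300 x 330 x 50 mm, fixed to the bench. Origin under its centre; its -x face looks to the robot. The gate's hinge axis is vertical at local x -130, y +110 mm; the shut gate runs from there along local -y. An orange tube rack stands on the platform, at least 40 mm behind the shut gate.
- gate_hinge (a point): Point on the gate's vertical hinge axis, 135 mm above the bench (the height of the bar's pivot). Its axes turn with the gate: -y runs along the gate to its free end, -x is the normal towards the outside (the side it opens to).
- gate (a joint): Gate angle, rad: 0 nominally shut, grows as it opens towards the robot (clockwise from above); -0.2 to 1.25. Light friction (0.1 N m), stays where left. Blue-framed clear gate, 12 mm thick, 235 mm long from the hinge, top 120 mm above the bench. Latched it stands between -0.11 and +0.11, depending on the catch's setting.
- bar_pivot (a point): Pivot of the latch bar, on the gate, 90 mm from the hinge and 135 mm above the bench. The pivot axis is level and normal to the gate.
- latch_bar (a joint): Bar angle, rad: 0 level, resting on its stop on the gate; grows as the free end rises, up to 0.5. The bar (0.15 to 0.2 kg) falls back to 0 by its weight. The angle must be over 0.11 to pass over the catch's lip, 0.2 or more is comfortable. Left alone, it is down.
- latch_grip (a point): Centre of the flat yellow tab on the bar: 12 mm thick across the gate, 28 mm along it, from 142 to 194 mm above the bench. With the bar down it lies 180 mm from the hinge along the gate (90 beyond the pivot), 36 mm above the pivot. Axes turn with gate and bar: x across, -y to the bar's tip, z up. Pinched from above it lifts the bar and pushes the gate; it can turn between the pads.
- latch_tip: Outer end of the steel latch bar, 8 mm thick across the gate, 14 mm tall. This body's origin is at the bar's pivot; the end reaches 153 mm from the pivot.
- bar_tip (a point): Very end of the latch bar, 153 mm from its pivot, 243 mm from the hinge.
- gate_pad: Steel edge strip at the gate's free end, 203 to 235 mm from the hinge, that meets the buffer. This body's origin lies on the hinge axis, on the mixer's platform.
- catch_mid (a point): Nominal top centre of the red catch's lip (the real one is up to 22 mm off along the mixer's x). The lip is 6 mm thick, 24 mm wide along the gate; its top is 142 mm above the bench, 14 mm above the underside of the resting bar. The bar comes from outside (-x), passes over the lip and drops behind it (+x).
- buffer_mid (a point): Nominal face of the spring buffer, 16 mm across, 224 mm from the hinge, 84 mm above the bench, carried by the catch. It pushes back with 3 N per mm (16 mm travel). The bar can drop behind the lip once the buffer is pressed 2.5 mm (8 N); 13 to 16 N is a sure push, over 20 N too much. At the yellow tab it takes 1.25 times that. Let go, it pushes the gate back until the bar bears on the lip.
- latch_post: Latch post at the free end of the shut gate. Origin on the platform 224 mm from the hinge, in the plane of the nominally shut gate; axes as the mixer's. The foot is fixed, but the red catch with its buffer is clamped in a slot, up to 22 mm nearer to (-x) or farther from (+x) the outside than nominal. That setting is in none of the given poses: it must be felt or seen.
- bench_rack: Bystander, to be left alone: orange tube rack on the bench, beyond the hinge side of the mixer. Origin under its middle.
- pipette: Bystander, to be left alone: grey pipette lying on the bench, before the latch side of the mixer. Origin under its middle.
- reagent: Bystander, to be left alone: amber bottle with blue cap, 60 mm across, 130 mm tall, beside the latch side of the mixer. Origin under its middle.
- bay_rack: Bystander, to be left alone: orange tube rack on the mixer's platform, tops of the tubes 172 mm above the bench. Origin under its middle.

How it is judged:
By the outcome, as a careful person would: the job done as asked, in the order asked, and still so for the second after the job is handed in, with the robot touching nothing.
It also fails if it takes over 54 s, if anything falls off the work surface, if the arm or the gripper's body presses on something with over 40 N, if the wrist force passes 120 N, or if a joint passes its speed limit or range.

## Robot

A 7-joint arm with a two-finger parallel gripper is mounted at the origin on the work surface. World frame = base frame: x ahead of the robot, y to its left, z up, the work surface at z = 0. Lengths are in mm, angles in rad, forces in N, time in s.
With the tool pointing down it reaches from about 350 to 900 mm from the base axis. Payload 7.2 kg.
Tool frame: the origin (TCP) lies midway between the tips of the shut fingers; the grasp point (between the pads) lies 19 mm behind it; y points along the fingers, x is the direction in which the jaws open and shut, and the axes are right-handed (so a half turn about y gives the same grasp; the last joint's range is limited). The gripper opens to 88 mm and grips with 3 to 60 N. Pads are 20 mm wide; open, the fingers measure 115 mm over their backs; the gripper's body (75 mm by 178 mm) begins 61 mm behind the grasp point.
Start: joints at [-1.404, 0.411, -0.013, 1.596, 0.006, 1.134, -0.082], TCP at [145.415, 607.852, 222.653] pointing down, gripper open.
Joint ranges: [-2.95, 2.95], [-0.29, 1.99], [-1.47, 1.44], [0.14, 2.54], [-1.03, 4.17], [0.13, 1.85], [-2.86, 2.86]. Speed limits (rad/s): [2.39, 2.39, 3.01, 3.01, 3.14, 3.14, 3.14].

## Interface

Orientations are given as a unit quaternion [w, x, y, z].
In Python, from station import get_state, capture, get_calibration, workorder gives the robot as it stands. The module is installed in compiled form; this text tells all that it offers.
- The arm moves only by the tool carry_out, never from a script. Its argument "plan" is a list of rows, each a list of 3 entries, a list of its own where there are three numbers: the shift along the world's x, y, z in mm, then the turn, a rotation vector about the world's x, y, z in degrees, then the opening, from 0 (shut) to 1 (fully open). A call has exactly 10 rows; each row is the pose to reach, as a shift and turn from the pose measured when the call began; what a row does not reach only later rows make up. A row lasts 1/8 s, in which the tool goes at most 62.5 mm and 10.7 degrees, less where a joint would pass 70% of its speed; a pose out of reach is approached as far as the arm can. A call with a gripper value outside its range is refused whole. The fingers move at their own pace and stop on an object; "force" is the grip in N (left out, the last holds). Time passes only in rows, so rows that repeat a pose let the fingers close, or fill a call up. It gives the time, the measured TCP pose, the force and the opening at its end, in the units of the state.
- get_state(): the state, without advancing time (a new reading comes with each control period).
- capture(name): name is "side" or "top" or "wrist"; returns the picture (400x640x3 uint8, blue, green, red); there is no depth.
- get_calibration(name): a dict with "mtx" (3x3 intrinsics, pixels), "camera_from_world" (4x4, takes a point from world to camera coordinates); the wrist camera has in their place "hand_eye" (4x4, takes a point from camera to tool coordinates, whose origin is the TCP and whose axes are the tool frame's). Camera axes: x right, y down, z forward; pixel columns grow to the right and rows downward; lengths in mm; the calibration is good to about 2 mm. The wrist camera is an equidistant fisheye: a pixel r from the principal point sees the ray r / f radians off the axis. A picture is of the moment at which its call begins: read the wrist's pose just before it. get_calibration takes no time and is no camera call.
- workorder.job_done(): hands the job in, once; it reports no verdict.
The state is a dict: "clock": time; "joint_pos": joint angles; "qvel": joint speeds; "tau": joint torques, N m; "tcp_pos": TCP position; "tcp_rot": TCP orientation; "force": force on the tool from outside, world axes, zero at the start; "torque": the same for the moment, N m; "gripper_width": finger opening in mm.
Only numpy, scipy, OpenCV 4.12 (cv2) and the standard library are available. Lean on these libraries where they do the work, as an engineer would, in place of code of your own. Each camera call takes 0.05 s, during which the arm holds its last target. There are 200 camera calls.

## Working session

There is one attempt and no reset: what is moved stays moved. The work goes in short steps, Python scripts to look and compute and a tool call to move; the robot and the scene stay as the last step left them, time stands still between calls to the robot, and variables do not carry over. Pictures are saved under pics/ and viewed, about 8 in all and at most 12, crops included, and the job is handed in when it is done.

Besides the shell and the picture viewer there is one more tool, called after "Call:" as a command line: name --argument value ..., lists and objects as JSON in quotes. carry_out: Moves the arm, as the interface text tells. Its arguments: {"type":"object","properties":{"plan":{"type":"array"},"force":{"type":"number"}},"required":["plan"]}

```bash
mkdir -p pics; python3 - <<'E'
from station import *
import cv2,numpy as np
s=get_state();print(s)
for n in("side","top","wrist"):
    im=capture(n);cv2.imwrite(f"pics/{n}0.png",im);c=get_calibration(n);print(n,{k:np.round(v,3).tolist() if hasattr(v,'__len__') and not isinstance(v,str) else v for k,v in c.items()})
E
```

```text
{'clock': 0.0, 'joint_pos': array([-1.40422495,  0.41186388, -0.01274661,  1.59701475,  0.00559618,
        1.13433312, -0.08218541]), 'qvel': array([-0.00056235,  0.00023705, -0.00031588,  0.00105314, -0.00026416,
       -0.00136501,  0.00121985]), 'tau': array([ 7.38834315e-04, -5.87954021e+01,  6.42385427e-01, -2.91068852e+01,
       -5.36537636e-02,  1.83619175e-02,  1.47164542e-04]), 'tcp_pos': array([145.29044866, 607.35923054, 221.8433482 ]), 'tcp_rot': array([-0.55472929,  0.55547457,  0.43760216, -0.43843788]), 'force': array([-0.06387944,  0.03478781,  0.14268973]), 'torque': array([-0.00942735, -0.0260355 , -0.01531936]), 'gripper_width': 87.89914929252056}
side {'mtx': [[491.363, 0.0, 329.074], [0.0, 491.363, 202.329], [0.0, 0.0, 1.0]], 'camera_from_world': [[0.878, -0.478, -0.013, -513.617], [-0.347, -0.619, -0.705, 311.93], [0.328, 0.624, -0.709, 1112.014], [0.0, 0.0, 0.0, 1.0]]}
top {'mtx': [[513.531, 0.0, 322.702], [0.0, 513.531, 203.596], [0.0, 0.0, 1.0]], 'camera_from_world': [[0.023, -1.0, -0.003, 17.445], [-0.984, -0.022, -0.179, 590.58], [0.179, 0.007, -0.984, 1172.487], [0.0, 0.0, 0.0, 1.0]]}
wrist {'mtx': [[309.707, 0.0, 312.097], [0.0, 309.707, 194.775], [0.0, 0.0, 1.0]], 'hand_eye': [[1.0, -0.001, -0.001, 0.052], [0.001, -0.272, 0.962, -162.542], [-0.001, -0.962, -0.272, 75.378], [0.0, 0.0, 0.0, 1.0]]}
```

View pics/top0.png

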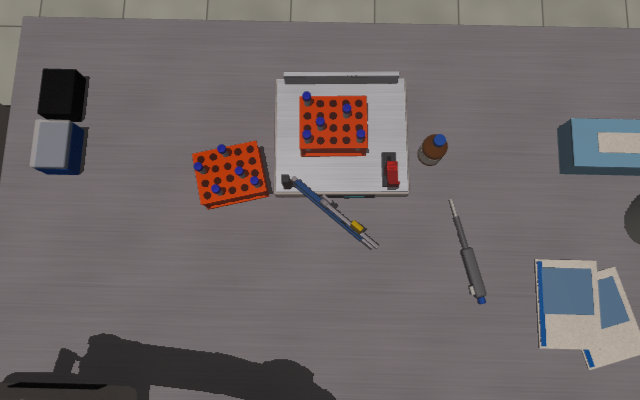

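View pics/side0.png

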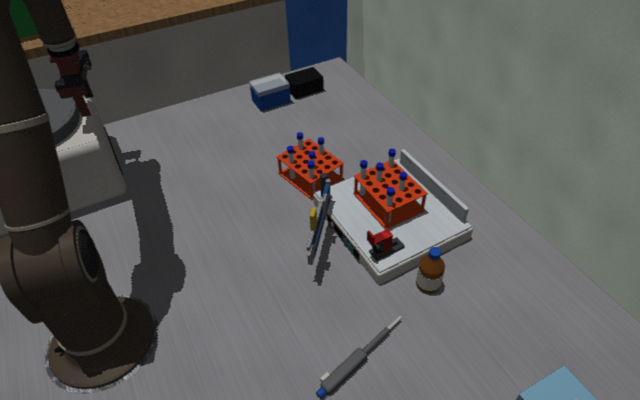

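Top view: mixer corners about (275,80), (407,80), (275,195), (409,195). The hinge is near (290,182), the yellow tab (358,227), the bar tip (375,245) and the red catch (392,173). Side view: tab near (313,218), catch (381,239).

```bash
cat > h.py <<'E'
from station import *
import cv2,numpy as np
def ray(n,u,v):
    c=get_calibration(n);K=np.array(c["mtx"])
    T=np.array(c["camera_from_world"])
    d=np.linalg.inv(K)@[u,v,1];R=T[:3,:3]
    return -R.T@T[:3,3],R.T@d
def onplane(n,u,v,z):
    o,d=ray(n,u,v);return o+d*(z-o[2])/d[2]
def tri(a,b):
    (o1,d1),(o2,d2)=ray("top",*a),ray("side",*b)
    A=np.stack([d1,-d2],1);t=np.linalg.lstsq(A,o2-o1,rcond=None)[0]
    p,q=o1+d1*t[0],o2+d2*t[1];return (p+q)/2,np.linalg.norm(p-q)
def proj(n,p):
    c=get_calibration(n);q=np.array(c["camera_from_world"])@[*p,1];q=np.array(c["mtx"])@q[:3];return q[:2]/q[2]
def blobs(im,lo,hi,amin=15):
    m=cv2.inRange(cv2.cvtColor(im,cv2.COLOR_BGR2HSV),lo,hi)
    n,l,s,c=cv2.connectedComponentsWithStats(m)
    return [(s[i].tolist(),c[i].round(1).tolist()) for i in range(1,n) if s[i][4]>=amin],m
E
python3 - <<'E'
from h import *
from scipy.spatial.transform import Rotation as R
t=cv2.imread("pics/top0.png");s=cv2.imread("pics/side0.png")
for n,im in(("top",t),("side",s)):
    print(n,"yel",blobs(im,(22,120,80),(32,255,255))[0])
    print(n,"red",blobs(im,(0,180,60),(4,255,255))[0], blobs(im,(174,150,60),(180,255,255))[0])
    print(n,"blue",blobs(im,(100,120,50),(125,255,255),40)[0])
for p in((275,80),(407,80),(275,193),(409,193)):print(p,onplane("top",*p,50))
q=get_state()["tcp_rot"];print(R.from_quat(np.roll(q,-1)).as_matrix().round(3))
c=np.hstack([cv2.resize(t[140:260,260:420],None,fx=5,fy=5,interpolation=cv2.INTER_CUBIC)]);cv2.imwrite("pics/c1.png",c)
E
```

```text
top yel [([352, 220, 11, 12, 68], [356.9, 225.6])]
top red [([387, 161, 12, 23, 211], [392.0, 171.9])] []
top blue [([303, 92, 8, 9, 59], [306.3, 95.8]), ([343, 104, 8, 9, 53], [346.5, 107.7]), ([317, 117, 7, 9, 52], [319.9, 120.9]), ([357, 129, 8, 9, 55], [360.5, 133.4]), ([303, 130, 8, 9, 58], [306.5, 134.0]), ([37, 134, 42, 41, 212], [59.8, 167.8]), ([434, 134, 12, 13, 116], [439.3, 139.8]), ([217, 144, 9, 9, 54], [221.2, 148.3]), ([194, 162, 9, 9, 55], [197.9, 166.1]), ([235, 167, 8, 8, 46], [238.8, 170.3]), ([251, 176, 8, 9, 52], [254.2, 180.1]), ([295, 180, 26, 23, 140], [307.8, 190.5]), ([212, 185, 8, 8, 48], [215.3, 188.5]), ([296, 186, 66, 55, 121], [335.1, 218.5]), ([537, 262, 9, 84, 368], [541.3, 304.4]), ([478, 297, 8, 7, 45], [481.3, 300.1]), ([584, 350, 10, 17, 75], [588.8, 357.7])]
side yel [([310, 208, 6, 9, 43], [312.7, 212.1])]
side red [([368, 229, 24, 15, 158], [380.6, 235.9])] []
side blue [([286, 0, 61, 70, 3685], [315.7, 30.6]), ([251, 88, 39, 23, 531], [271.1, 99.1]), ([389, 149, 7, 8, 44], [391.6, 152.2]), ([307, 161, 7, 8, 41], [310.6, 163.9]), ([360, 160, 7, 9, 47], [363.3, 163.6]), ([376, 162, 7, 9, 46], [379.4, 166.1]), ([400, 172, 7, 8, 45], [402.7, 175.3]), ([322, 183, 8, 13, 56], [325.5, 188.7]), ([388, 187, 6, 9, 44], [390.3, 191.2]), ([429, 247, 13, 13, 124], [434.5, 252.7]), ([317, 387, 9, 12, 69], [321.0, 392.4])]
(275, 80) [902.32227513 157.63123398  50.        ]
(407, 80) [ 909.53889084 -172.58497801   50.        ]
(275, 193) [613.89872518 146.16380812  50.        ]
(409, 193) [ 621.1524587 -175.595022    50.       ]
[[ 0.233 -0.    -0.973]
 [ 0.973 -0.001  0.233]
 [-0.001 -1.    -0.   ]]
```

View pics/c1.png

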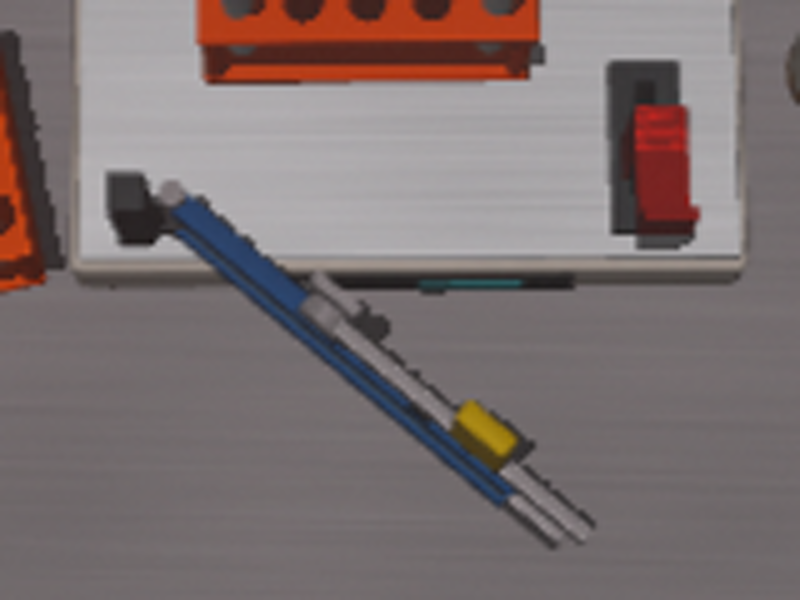

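```bash
python3 - <<'E'
from h import *
P=lambda u,v:(260+(u+.5)/5-.5,140+(v+.5)/5-.5)
tab=onplane("top",*P(489,428),194);tabm,e=tri(P(489,435),(312.7,213));tip=onplane("top",*P(589,533),142);piv=onplane("top",*P(322,310),142)
a=onplane("top",*P(75,262),50);b=onplane("top",*P(743,260),50)
print("tab",tab,"tri",tabm,e,"tip",tip,"piv",piv)
print("front",a,b)
d=(b-a);d/=np.linalg.norm(d);print("d",d,np.arctan2(d[0],-d[1]))
hc=onplane("top",*P(172,190),120);print("hingecap",hc)
mid=(a+b)/2; n=np.array([-d[1],d[0],0]); # +x local
h=mid+20*n-110*d;print("hinge",h,"tab r",np.linalg.norm((tab-h)[:2]),"tip r",np.linalg.norm((tip-h)[:2]),"piv r",np.linalg.norm((piv-h)[:2]))
for z in(142,):
  print("red corners",[onplane("top",*P(*p),z).round(1).tolist() for p in((634,105),(690,108),(697,215),(640,220),(690,235))])
for r in (tab,tip): v=(r-h)[:2];print("angle from shut",np.arctan2(v[0],-v[1]))
E
```

```text
tab [520.18546222 -43.68239802 194.        ] tri [519.25899748 -44.37755619 190.60744057] 3.2136986907934264 tip [482.32833028 -90.95216766 142.        ] piv [578.46240543  27.54735863 142.        ]
front [616.32787081 147.22280733  50.        ] [ 624.54177967 -173.6982558    50.        ]
d [ 0.02558642 -0.99967261  0.        ] 0.025589208323530156
hingecap [636.55036087  97.17325674 120.        ]
hinge [637.61377179  97.23799163  50.        ] tab r 183.4338139658326 tip r 243.98586925386888 piv r 91.40934563861451
red corners [[675.2, -110.4, 142.0], [674.4, -135.5, 142.0], [625.3, -138.4, 142.0], [622.4, -113.1, 142.0], [616.1, -135.3, 142.0]]
angle from shut -0.6947158767952822
angle from shut -0.6898903388712297
```

Measurements agree: hinge at about (637,97), with pivot, tab and tip at radii 91, 183 and 244 mm (given: 90, 180, 243). The gate stands about 0.715 rad open. I'm setting out.

Call:
carry_out --plan '[[[20, -35, 4], [0, 0, -10], 1], [[40, -70, 8], [0, 0, -20], 1], [[60, -105, 12], [0, 0, -30], 1], [[80, -140, 16], [0, 0, -40], 1], [[100, -175, 20], [0, 0, -50], 1], [[120, -210, 24], [0, 0, -60], 1], [[140, -250, 28], [0, 0, -70], 1], [[160, -290, 32], [0, 0, -80], 1], [[180, -330, 36], [0, 0, -90], 1], [[205, -370, 40], [0, 0, -100], 1]]' --force 20

```text
clock: 1.4
tcp_pos: [350.6, 236.1, 262.2]
tcp_rot: [0.692, -0.692, 0.146, -0.145]
force: [1.0, 1.4, 0.2]
gripper_width: 88.0
```

Call:
carry_out --plan '[[[22, -36, 0], [0, 0, -2], 1], [[44, -72, 0], [0, 0, -4], 1], [[66, -108, 0], [0, 0, -6], 1], [[88, -144, 0], [0, 0, -8], 1], [[110, -180, 0], [0, 0, -10], 1], [[132, -216, 0], [0, 0, -12], 1], [[154, -250, 0], [0, 0, -14], 1], [[170, -278, 0], [0, 0, -16], 1], [[170, -278, 0], [0, 0, -16], 1], [[170, -278, 0], [0, 0, -16], 1]]'

```text
clock: 2.65
tcp_pos: [520.1, -41.1, 261.8]
tcp_rot: [0.665, -0.665, 0.241, -0.239]
force: [0.3, 0.5, 0.0]
gripper_width: 87.6
```

```bash
cat >> h.py <<'E'
from scipy.spatial.transform import Rotation as Ro
def wray(u,v,s):
    c=get_calibration("wrist");K=np.array(c["mtx"]);H=np.array(c["hand_eye"])
    x=np.array([(u-K[0,2])/K[0,0],(v-K[1,2])/K[1,1]]);r=np.hypot(*x)
    d=np.array([*(x/r*np.sin(r)),np.cos(r)])
    R=Ro.from_quat(np.roll(s["tcp_rot"],-1)).as_matrix()
    return R@H[:3,3]+s["tcp_pos"],R@H[:3,:3]@d
def wplane(u,v,z,s):
    o,d=wray(u,v,s);return o+d*(z-o[2])/d[2]
E
python3 - <<'E'
from h import *
s=get_state();im=capture("wrist");cv2.imwrite("pics/w1.png",im);print(s["tcp_pos"],s["tcp_rot"],s["force"])
for b in blobs(im,(22,120,80),(32,255,255),40)[0]+blobs(im,(0,180,60),(4,255,255),40)[0]:print(b,wplane(*b[1],192,s).round(1),wplane(*b[1],142,s).round(1))
E
```

```text
[520.09053988 -41.14072044 261.80905477] [ 0.66532207 -0.66483284  0.24097739 -0.23931933] [0.25592831 0.47428951 0.02139647]
([307, 177, 14, 45, 483], [313.8, 200.9]) [522.3 -38.8 192. ] [512.6 -50.7 142. ]
([397, 1, 37, 47, 88], [417.6, 26.4]) [672.9  17.5 192. ] [695.7  17.7 142. ]
([430, 15, 13, 14, 52], [436.1, 21.8]) [689.  12. 192.] [715.2  11.1 142. ]
([467, 25, 11, 12, 40], [473.0, 30.4]) [713.5 -11.  192. ] [745.  -16.8 142. ]
([432, 46, 17, 20, 71], [439.6, 56.4]) [672.4 -11.5 192. ] [695.  -17.4 142. ]
([438, 143, 41, 53, 811], [457.6, 165.2]) [632.4 -91.  192. ] [ 646.4 -114.1  142. ]
```

View pics/w1.png

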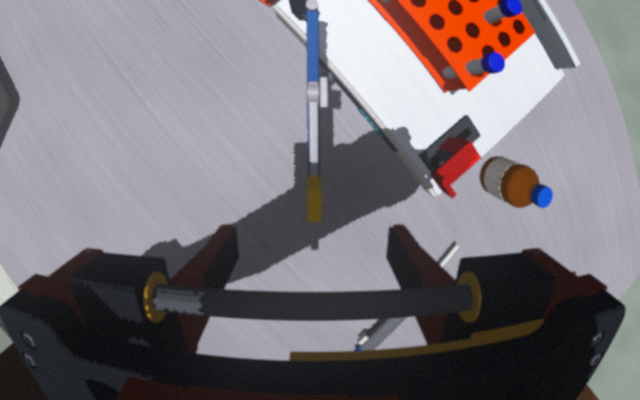

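The wrist view shows the yellow tab at (314,201), centred between the fingers (tips at about u=225 and 400) and with the gate parallel to the pads. The catch is at (457,165), with its raised lip at the outer end. I'm descending to pinch.

Call:
carry_out --plan '[[[1, -2, -20], [0, 0, 0], 1], [[1, -2, -45], [0, 0, 0], 1], [[1, -2, -70], [0, 0, 0], 1], [[1, -2, -90], [0, 0, 0], 1], [[1, -2, -103], [0, 0, 0], 1], [[1, -2, -103], [0, 0, 0], 0.6], [[1, -2, -103], [0, 0, 0], 0.2], [[1, -2, -103], [0, 0, 0], 0], [[1, -2, -103], [0, 0, 0], 0], [[1, -2, -103], [0, 0, 0], 0]]' --force 25

```text
clock: 3.95
tcp_pos: [521.2, -42.7, 159.1]
tcp_rot: [0.666, -0.665, 0.241, -0.239]
force: [0.2, 0.5, 0.4]
gripper_width: 41.2
```

Call:
carry_out --plan '[[[0, 0, 0], [0, 0, 0], 0], [[0, 0, 0], [0, 0, 0], 0], [[0, 0, 0], [0, 0, 0], 0], [[0, 0, 0], [0, 0, 0], 0], [[0, 0, 0], [0, 0, 0], 0], [[0, 0, 0], [0, 0, 0], 0], [[0, 0, 0], [0, 0, 0], 0], [[0, 0, 0], [0, 0, 0], 0], [[0, 0, 0], [0, 0, 0], 0], [[0, 0, 0], [0, 0, 0], 0]]'

```text
clock: 5.2
tcp_pos: [521.1, -42.7, 159.1]
tcp_rot: [0.666, -0.665, 0.241, -0.239]
force: [-2.3, 1.6, -0.2]
gripper_width: 12.6
```

Call:
carry_out --plan '[[[2, 2.5, 5], [0, 0, 0], 0], [[4, 5, 10.5], [0, 0, 0], 0], [[6.5, 7.5, 16], [0, 0, 0], 0], [[8.6, 10.3, 21], [0, 0, 0], 0], [[8.6, 10.3, 21], [0, 0, 0], 0], [[14.3, 5.8, 21], [0, 0, 2.5], 0], [[21.1, 0.9, 21], [0, 0, 5.3], 0], [[28.2, -3.7, 21], [0, 0, 8.2], 0], [[35.5, -7.9, 21], [0, 0, 11.1], 0], [[42.9, -11.7, 21], [0, 0, 13.9], 0]]'

```text
clock: 6.45
tcp_pos: [564.7, -53.2, 180.3]
tcp_rot: [0.691, -0.688, 0.157, -0.156]
force: [-1.0, 5.8, -4.5]
gripper_width: 12.4
```

Call:
carry_out --plan '[[[4, -1.8, 0], [0, 0, 1.5], 0], [[7.6, -3.4, 0], [0, 0, 2.9], 0], [[15.3, -6.5, 0], [0, 0, 5.7], 0], [[23.3, -9.1, 0], [0, 0, 8.6], 0], [[31.3, -11.4, 0], [0, 0, 11.5], 0], [[39.4, -13.3, 0], [0, 0, 14.3], 0], [[42, -13.8, 0], [0, 0, 15.2], 0], [[44.3, -14.2, 0], [0, 0, 16], 0], [[44.3, -14.2, 0], [0, 0, 16], 0], [[44.3, -14.2, 0], [0, 0, 16], 0]]'

```text
clock: 7.7
tcp_pos: [608.9, -66.8, 180.3]
tcp_rot: [0.706, -0.703, 0.06, -0.059]
force: [-0.3, 4.4, -4.0]
gripper_width: 12.3
```

```bash
python3 - <<'E'
from h import *
s=get_state();w=capture("wrist");d=capture("side");t=capture("top");print(s["tcp_pos"],s["tcp_rot"],s["force"],s["torque"])
f=lambda a:cv2.resize(a,(400,400),interpolation=cv2.INTER_CUBIC)
cv2.imwrite("pics/m2.png",np.hstack([f(d[160:280,280:400]),f(w[20:260,240:480])]))
cv2.imwrite("pics/t2.png",t)
E
```

```text
[608.90461132 -66.75008619 180.27160687] [ 0.70580361 -0.70341256  0.06019468 -0.05855457] [-0.28452613  4.40869245 -4.01432319] [1.10635274 0.05711932 0.35705435]
```

View pics/m2.png

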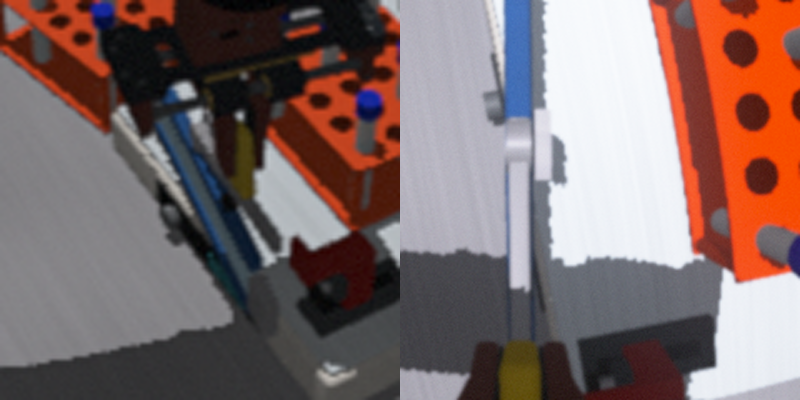

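Side and wrist crops: the tab is pinched, the bar is raised and clear of the lip, and the gate's end has not yet reached the catch. I'm closing slowly now and watching the force along x.

Call:
carry_out --plan '[[[1.2, -0.3, 0], [0, 0, 0.4], 0], [[2.4, -0.6, 0], [0, 0, 0.8], 0], [[3.6, -0.8, 0], [0, 0, 1.2], 0], [[4.8, -1, 0], [0, 0, 1.6], 0], [[6, -1.2, 0], [0, 0, 2], 0], [[7.2, -1.4, 0], [0, 0, 2.4], 0], [[8.2, -1.6, 0], [0, 0, 2.8], 0], [[8.2, -1.6, 0], [0, 0, 2.8], 0], [[8.2, -1.6, 0], [0, 0, 2.8], 0], [[8.2, -1.6, 0], [0, 0, 2.8], 0]]'

```text
clock: 9.1
tcp_pos: [617.1, -67.9, 180.2]
tcp_rot: [0.707, -0.704, 0.043, -0.041]
force: [-1.7, 5.0, -3.0]
gripper_width: 12.0
```

Call:
carry_out --plan '[[[0.7, 0, 0], [0, 0, 0.2], 0], [[1.4, -0.1, 0], [0, 0, 0.4], 0], [[2.1, -0.2, 0], [0, 0, 0.6], 0], [[2.8, -0.3, 0], [0, 0, 0.9], 0], [[3.2, -0.3, 0], [0, 0, 1.1], 0], [[3.2, -0.3, 0], [0, 0, 1.1], 0], [[3.2, -0.3, 0], [0, 0, 1.1], 0], [[3.2, -0.3, 0], [0, 0, 1.1], 0], [[3.2, -0.3, 0], [0, 0, 1.1], 0], [[3.2, -0.3, 0], [0, 0, 1.1], 0]]'

```text
clock: 10.35
tcp_pos: [620.4, -68.2, 180.2]
tcp_rot: [0.708, -0.705, 0.036, -0.034]
force: [-1.8, 4.6, -3.7]
gripper_width: 12.0
```

Call:
carry_out --plan '[[[0.7, 0, 0], [0, 0, 0.2], 0], [[1.4, -0.1, 0], [0, 0, 0.4], 0], [[2.1, -0.2, 0], [0, 0, 0.6], 0], [[2.8, -0.3, 0], [0, 0, 0.9], 0], [[3.2, -0.3, 0], [0, 0, 1.1], 0], [[3.2, -0.3, 0], [0, 0, 1.1], 0], [[3.2, -0.3, 0], [0, 0, 1.1], 0], [[3.2, -0.3, 0], [0, 0, 1.1], 0], [[3.2, -0.3, 0], [0, 0, 1.1], 0], [[3.2, -0.3, 0], [0, 0, 1.1], 0]]'

```text
clock: 11.6
tcp_pos: [623.6, -68.4, 180.2]
tcp_rot: [0.708, -0.705, 0.029, -0.028]
force: [-1.2, 5.6, -4.1]
gripper_width: 12.1
```

Call:
carry_out --plan '[[[0.7, 0, 0], [0, 0, 0.2], 0], [[1.4, -0.1, 0], [0, 0, 0.4], 0], [[2.1, -0.2, 0], [0, 0, 0.6], 0], [[2.8, -0.2, 0], [0, 0, 0.9], 0], [[3.2, -0.3, 0], [0, 0, 1.1], 0], [[3.2, -0.3, 0], [0, 0, 1.1], 0], [[3.2, -0.3, 0], [0, 0, 1.1], 0], [[3.2, -0.3, 0], [0, 0, 1.1], 0], [[3.2, -0.3, 0], [0, 0, 1.1], 0], [[3.2, -0.3, 0], [0, 0, 1.1], 0]]'

```text
clock: 12.85
tcp_pos: [626.8, -68.7, 180.2]
tcp_rot: [0.708, -0.705, 0.022, -0.021]
force: [-1.5, 4.4, -1.8]
gripper_width: 12.1
```

Call:
carry_out --plan '[[[0.7, 0, 0], [0, 0, 0.2], 0], [[1.4, 0, 0], [0, 0, 0.4], 0], [[2.1, -0.1, 0], [0, 0, 0.6], 0], [[2.8, -0.1, 0], [0, 0, 0.9], 0], [[3.2, -0.2, 0], [0, 0, 1.1], 0], [[3.2, -0.2, 0], [0, 0, 1.1], 0], [[3.2, -0.2, 0], [0, 0, 1.1], 0], [[3.2, -0.2, 0], [0, 0, 1.1], 0], [[3.2, -0.2, 0], [0, 0, 1.1], 0], [[3.2, -0.2, 0], [0, 0, 1.1], 0]]'

```text
clock: 14.1
tcp_pos: [630.1, -68.8, 180.2]
tcp_rot: [0.708, -0.706, 0.016, -0.014]
force: [-2.8, 5.1, -3.3]
gripper_width: 11.6
```

Call:
carry_out --plan '[[[0.4, 0, 0], [0, 0, 0.15], 0], [[0.8, 0, 0], [0, 0, 0.3], 0], [[1.2, 0, 0], [0, 0, 0.4], 0], [[1.6, 0, 0], [0, 0, 0.5], 0], [[1.8, 0, 0], [0, 0, 0.6], 0], [[1.8, 0, 0], [0, 0, 0.6], 0], [[1.8, 0, 0], [0, 0, 0.6], 0], [[1.8, 0, 0], [0, 0, 0.6], 0], [[1.8, 0, 0], [0, 0, 0.6], 0], [[1.8, 0, 0], [0, 0, 0.6], 0]]'

```text
clock: 15.35
tcp_pos: [631.9, -68.8, 180.2]
tcp_rot: [0.708, -0.706, 0.012, -0.01]
force: [-2.6, 3.7, -2.0]
gripper_width: 11.9
```

Call:
carry_out --plan '[[[0.4, 0, 0], [0, 0, 0.15], 0], [[0.8, 0, 0], [0, 0, 0.3], 0], [[1.2, 0, 0], [0, 0, 0.4], 0], [[1.6, 0, 0], [0, 0, 0.5], 0], [[2.2, 0, 0], [0, 0, 0.7], 0], [[2.2, 0, 0], [0, 0, 0.7], 0], [[2.2, 0, 0], [0, 0, 0.7], 0], [[2.2, 0, 0], [0, 0, 0.7], 0], [[2.2, 0, 0], [0, 0, 0.7], 0], [[2.2, 0, 0], [0, 0, 0.7], 0]]'

```text
clock: 16.6
tcp_pos: [633.1, -68.9, 180.0]
tcp_rot: [0.709, -0.706, 0.009, -0.005]
force: [-6.8, 4.3, -1.1]
gripper_width: 12.0
```

Contact is felt at TCP x of about 632–633. I'm pressing in gently.

Call:
carry_out --plan '[[[1.2, 0, 0], [0, 0, 0], 0], [[1.6, 0, 0], [0, 0, 0.1], 0], [[2, 0, 0], [0, 0, 0.1], 0], [[2.4, 0, 0], [0, 0, 0.2], 0], [[2.7, 0, 0], [0, 0, 0.2], 0], [[2.7, 0, 0], [0, 0, 0.2], 0], [[2.7, 0, 0], [0, 0, 0.2], 0], [[2.7, 0, 0], [0, 0, 0.2], 0], [[2.7, 0, 0], [0, 0, 0.2], 0], [[2.7, 0, 0], [0, 0, 0.2], 0]]'

```text
clock: 17.85
tcp_pos: [633.7, -69.3, 179.6]
tcp_rot: [0.709, -0.705, 0.009, -0.003]
force: [-10.1, 2.6, -0.7]
gripper_width: 11.7
```

Call:
carry_out --plan '[[[2, 0, 0], [0, 0, 0], 0], [[2.8, 0, 0.2], [0, 0, 0], 0], [[3.4, 0, 0.4], [0, 0, 0.1], 0], [[4, 0, 0.5], [0, 0, 0.1], 0], [[4.4, 0, 0.5], [0, 0, 0.1], 0], [[4.4, 0, 0.5], [0, 0, 0.1], 0], [[4.4, 0, 0.5], [0, 0, 0.1], 0], [[4.4, 0, 0.5], [0, 0, 0.1], 0], [[4.4, 0, 0.5], [0, 0, 0.1], 0], [[4.4, 0, 0.5], [0, 0, 0.1], 0]]'

```text
clock: 19.1
tcp_pos: [634.5, -69.8, 179.0]
tcp_rot: [0.709, -0.705, 0.012, -0.0]
force: [-14.4, 3.3, 0.0]
gripper_width: 11.9
```

Call:
carry_out --plan '[[[3.8, 0, 0.5], [0, 0, 0], 0], [[4.4, 0, 0.5], [0, 0, 0], 0], [[4.6, 0, 0.5], [0, 0, 0], 0], [[4.6, -1, -1.5], [0, 0, 0], 0], [[4.5, -2, -3.5], [0, 0, 0], 0], [[4.5, -3, -5.5], [0, 0, 0], 0], [[4.5, -4, -7.5], [0, 0, 0], 0], [[4.5, -5, -9.5], [0, 0, 0], 0], [[4.5, -5.5, -10.5], [0, 0, 0], 0], [[4.5, -5.5, -10.5], [0, 0, 0], 0]]'

```text
clock: 20.35
tcp_pos: [634.8, -77.9, 167.6]
tcp_rot: [0.708, -0.706, 0.015, 0.002]
force: [-15.7, -0.1, 2.2]
gripper_width: 12.6
```

Call:
carry_out --plan '[[[4.2, 0, 0], [0, 0, 0], 0], [[4.2, -0.3, -0.7], [0, 0, 0], 0], [[4.2, -0.6, -1.4], [0, 0, 0], 0], [[4.2, -1, -2.1], [0, 0, 0], 0], [[4.2, -1.3, -2.8], [0, 0, 0], 0], [[4.2, -1.6, -3.5], [0, 0, 0], 0], [[4.2, -1.6, -3.5], [0, 0, 0], 0], [[4.2, -1.6, -3.5], [0, 0, 0], 0], [[4.2, -1.6, -3.5], [0, 0, 0], 0], [[4.2, -1.6, -3.5], [0, 0, 0], 0]]'

```text
clock: 21.6
tcp_pos: [634.8, -80.7, 163.1]
tcp_rot: [0.708, -0.706, 0.019, 0.004]
force: [-15.8, 1.9, -0.0]
gripper_width: 12.5
```

```bash
python3 - <<'E'
from h import *
s=get_state();w=capture("wrist");d=capture("side");t=capture("top");print(s["tcp_pos"],s["force"])
f=lambda a:cv2.resize(a,(400,400),interpolation=cv2.INTER_CUBIC)
g=lambda a:cv2.convertScaleAbs(a,alpha=1.8,beta=10)
cv2.imwrite("pics/m3.png",g(np.hstack([f(d[190:270,320:400]),f(w[160:300,290:430])])))
E
```

```text
[634.78558707 -80.74543883 163.08442632] [-1.57612301e+01  1.86384750e+00 -1.51100433e-02]
```

View pics/m3.png

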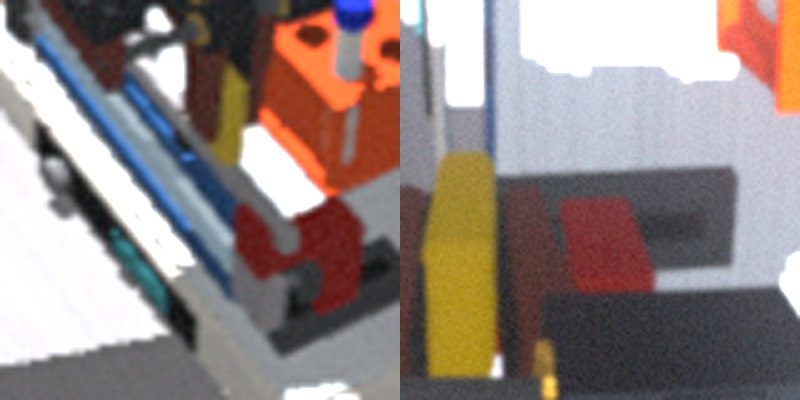

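In the side crop the bar's round end at (285,235) sits inside the lip at (245,235), in the catch's notch. Fz is about 0, so nothing is blocking it. I'm lowering the rest of the way.

Call:
carry_out --plan '[[[4.2, 0, 0], [0, 0, 0], 0], [[4.2, -0.3, -0.7], [0, 0, 0], 0], [[4.2, -0.6, -1.4], [0, 0, 0], 0], [[4.2, -1, -2.1], [0, 0, 0], 0], [[4.2, -1.3, -2.8], [0, 0, 0], 0], [[4.2, -1.5, -3.3], [0, 0, 0], 0], [[4.2, -1.5, -3.3], [0, 0, 0], 0], [[4.2, -1.5, -3.3], [0, 0, 0], 0], [[4.2, -1.5, -3.3], [0, 0, 0], 0], [[4.2, -1.5, -3.3], [0, 0, 0], 0]]'

```text
clock: 23.0
tcp_pos: [635.3, -82.3, 160.3]
tcp_rot: [0.709, -0.705, 0.022, 0.006]
force: [-18.6, 6.3, 10.8]
gripper_width: 12.9
```

Fz has risen to +11 N about 1 mm above the original grasp height, so the bar has reached its stop. I'm easing off at once.

Call:
carry_out --plan '[[[3, 0, 0.3], [0, 0, 0], 0], [[2, 0, 0.5], [0, 0, 0], 0], [[1, 0, 0.5], [0, 0, 0], 0], [[0, 0, 0.5], [0, 0, 0], 0], [[-0.5, 0, 0.5], [0, 0, 0], 0], [[-1, 0, 0.5], [0, 0, 0], 0], [[-1, 0, 0.5], [0, 0, 0], 0], [[-1, 0, 0.5], [0, 0, 0], 0], [[-1, 0, 0.5], [0, 0, 0], 0], [[-1, 0, 0.5], [0, 0, 0], 0]]'

```text
clock: 24.25
tcp_pos: [633.5, -82.3, 160.6]
tcp_rot: [0.709, -0.705, 0.023, 0.007]
force: [-6.8, 3.9, -3.1]
gripper_width: 12.9
```

Call:
carry_out --plan '[[[0, 0, 0], [0, 0, 0], 0], [[-0.5, 0, 0], [0, 0, 0], 0], [[-1, 0, 0], [0, 0, 0], 0], [[-1.5, 0, 0], [0, 0, 0], 0], [[-2, 0, 0], [0, 0, 0], 0], [[-2, 0, 0], [0, 0, 0], 0], [[-2, 0, 0], [0, 0, 0], 0], [[-2, 0, 0], [0, 0, 0], 0], [[-2, 0, 0], [0, 0, 0], 0], [[-2, 0, 0], [0, 0, 0], 0]]'

```text
clock: 25.5
tcp_pos: [633.3, -82.3, 160.6]
tcp_rot: [0.709, -0.705, 0.021, 0.005]
force: [4.7, 3.9, -8.9]
gripper_width: 12.8
```

The gate stops at x=633.3 with the pull reversed (+4.7 N), so the bar bears on the lip and the gate is latched. I'm neutralising the force and opening a little.

Call:
carry_out --plan '[[[-0.7, 0, -0.5], [0, 0, 0], 0], [[-0.4, 0, -0.8], [0, 0, 0], 0], [[-0.2, 0, -1], [0, 0, 0], 0], [[-0.2, 0, -1], [0, 0, 0], 0.2], [[-0.2, 0, -1], [0, 0, 0], 0.25], [[-0.2, 0, -1], [0, 0, 0], 0.3], [[-0.2, 0, -1], [0, 0, 0], 0.35], [[-0.2, 0, -1], [0, 0, 0], 0.35], [[-0.2, 0, -1], [0, 0, 0], 0.35], [[-0.2, 0, -1], [0, 0, 0], 0.35]]'

```text
clock: 26.75
tcp_pos: [633.1, -82.3, 159.6]
tcp_rot: [0.709, -0.705, 0.021, 0.005]
force: [0.3, -0.1, 0.0]
gripper_width: 30.3
```

Free of contact. I'll go straight up.

Call:
carry_out --plan '[[[0, 0, 5], [0, 0, 0], 0.35], [[0, 0, 15], [0, 0, 0], 0.35], [[0, 0, 30], [0, 0, 0], 0.35], [[0, 0, 50], [0, 0, 0], 0.35], [[0, 0, 75], [0, 0, 0], 0.35], [[-15, 0, 100], [0, 0, 0], 0.35], [[-45, 0, 120], [0, 0, 0], 0.35], [[-85, 0, 130], [0, 0, 0], 0.35], [[-125, 0, 130], [0, 0, 0], 0.35], [[-160, 0, 130], [0, 0, 0], 0.35]]'

```text
clock: 28.0
tcp_pos: [472.0, -82.6, 290.8]
tcp_rot: [0.709, -0.705, 0.021, 0.005]
force: [-0.4, 0.0, -0.1]
gripper_width: 30.5
```

```bash
python3 - <<'E'
from h import *
s=get_state();d=capture("side");t=capture("top");print(s["clock"],s["tcp_pos"],s["force"])
f=lambda a:cv2.resize(a,(400,400),interpolation=cv2.INTER_CUBIC)
g=lambda a:cv2.convertScaleAbs(a,alpha=1.6,beta=10)
cv2.imwrite("pics/m4.png",g(np.hstack([f(d[170:290,290:410]),f(t[120:260,280:420])])))
for n in("top","side"):
  a=cv2.imread(f"pics/{n}0.png");b=t if n=="top" else d
  for k,lo,hi in(("blue",(100,120,50),(125,255,255)),("yel",(22,120,80),(32,255,255))):print(n,k,[x[1] for x in blobs(b,lo,hi,30)[0]])
E
```

```text
28.0 [471.97507611 -82.64519173 290.80134647] [-0.35595602  0.04426394 -0.12341987]
top blue [[306.3, 95.8], [346.6, 107.7], [319.8, 121.0], [71.1, 154.1], [360.5, 133.4], [306.5, 133.9], [439.2, 139.9], [221.2, 148.3], [197.8, 166.1], [238.7, 170.3], [254.2, 180.1], [313.2, 179.6], [215.2, 188.4], [333.8, 186.2], [541.3, 304.4], [481.3, 300.1], [588.8, 357.7]]
top yel [[374.7, 173.5]]
side blue [[334.0, 23.4], [262.5, 100.7], [391.6, 152.2], [363.3, 163.4], [379.4, 166.2], [402.7, 175.3], [345.4, 207.1], [390.3, 191.2], [345.9, 221.7], [434.5, 252.8], [321.0, 392.4]]
side yel [[363.6, 206.2]]
```

View pics/m4.png

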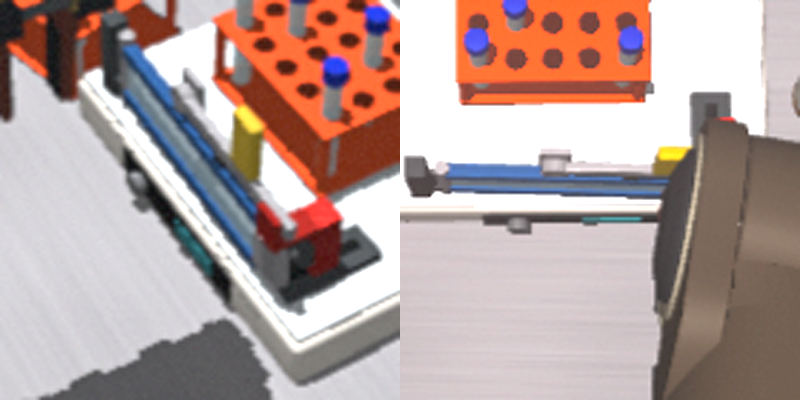

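The bar is down behind the red lip with the gate shut. Rack caps, bottle cap and pipette are all within 0.2 px of where they started. Handing in.

```bash
python3 -c "
from station import workorder
print(workorder.job_done())"
```

```text
the job is handed in; nothing more can be done
None
```

The gate is shut and latched, and I handed the job in with the arm clear. I pinched the yellow tab, lifted the bar about 0.25 rad, swung the gate to the buffer, pressed gently, lowered the bar behind the catch and let go, finishing at 28 s.

- **Latched:** pulling back before release, the gate stopped with +4.7 N as the bar bore on the lip. After release the side view shows the bar down behind the red catch.
- **Force at the tab:** I pressed with about 16 N. It read 18.6 N at the end of the last lowering step. These readings come only at the end of each move, so brief peaks in between were not seen.
- **Lowering the bar:** the vertical force stayed within about 2 N while the bar passed the lip. At the end of the last step it reached 10.8 N, about 1 mm above the original grasp height. I took that as the bar reaching its stop on the gate, not the catch, and eased off at once. I did not take a picture at that moment.
- **Bystanders:** in the top and side views the rack caps, the bottle cap and the pipette's blue end are within about 0.2 px of where they started. One cap on the bench rack was hidden by the arm in the side view but is unmoved in the top view.

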